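# Fit the julienne insert into the mandoline slicer

## Robot

A 6-joint arm with a two-finger parallel gripper is mounted at the origin on a cart in front of the work surface, level with it; the furniture and walls round the work are solid. World frame = base frame: x ahead of the robot, y to its left, z up, the work surface at z = 0. Lengths are in mm, angles in rad, forces in N, time in s.
With the tool pointing down it reaches from about 400 to 925 mm from the base axis. Payload 12.5 kg.
Tool frame: the origin (TCP) lies on the mounting face of the last link; the fingertips stand 190 mm ahead of it and the grasp point (between the pads) lies 171 mm ahead of it; z points along the fingers, y is the line along which they close (so a half turn about z gives the same grasp; the last joint's range is limited). The gripper opens to 95 mm and grips with 3 to 60 N. Pads are 20 mm wide; open, the fingers measure 119 mm over their backs; the gripper's body (75 mm by 180 mm) begins 59 mm behind the grasp point.
Start: joints at [1.006, 0.491, 1.559, -0, 1.092, -0.106], TCP at [276.773, 560.376, 404.761] pointing down, gripper open.
Joint ranges: [-3.1, 3.1], [-0.84, 2.19], [0.05, 2.79], [-1.13, 4.28], [0.06, 2.93], [-2.69, 2.69]. Speed limits (rad/s): [2.22, 2.22, 2.79, 3.14, 3.14, 3.14].

## Interface

Orientations are given as [roll, pitch, yaw] about the fixed x, y, z axes, in that order (R = Rz(yaw) Ry(pitch) Rx(roll)).
In Python, from cell import * gives the robot as it stands.
- The arm moves only by the tool arm_command, never from a script. Its argument "rows" is a list that holds one entry, the list of rows, each a list of 7 numbers: the shift along the tool's x, y, z normalised to -1 to 1, where 1 is 0.15 m, then the turn, a rotation vector about the tool's x, y, z normalised to -1 to 1, where 1 is 360 degrees, then the opening, from -1 (shut) to 1 (fully open). A call has 1 to 10 rows; each row is the pose to reach, as a shift and turn from the pose commanded when the call began, along the tool's axes at that moment, turning the shorter way round; what a row does not reach only later rows make up. A row lasts 1/12 s, in which the tool goes at most 41.7 mm and 7.16 degrees, less where a joint would pass 70% of its speed; a pose out of reach is approached as far as the arm can. A call with a number of a shift or a turn outside -1 to 1 is refused whole. A call with a gripper value outside its range is refused whole. The fingers move at their own pace and stop on an object; the grip force is fixed at half the most. Time passes only in rows, so rows that repeat a pose let the fingers close. It gives the time, the measured TCP pose, the force, the opening and the grip force at its end, in the units of the state.
- state(): the state, without advancing time (a new reading comes with each control period).
- read_camera(name): name is "side" or "top"; returns (picture, depth): 384x512x3 uint8, red, green, blue; 384x512 float32, mm along the optical axis (not along the pixel's ray), 0 where there is no reading.
- get_calibration(name): a dict with "camera_matrix" (3x3 intrinsics, pixels), "position" and "orientation" of the camera in the world. Camera axes: x right, y up, looking along -z (the intrinsics and any distortion apply to the point x, -y, -z); pixel columns grow to the right and rows downward; lengths in mm; the calibration is good to about 2 mm. A picture is of the moment at which its call begins. get_calibration takes no time and is no camera call.
- job_done(): hands the job in; it is judged then, once.
The state is a dict: "t": time; "joints": joint angles; "qvel": joint speeds; "tau": joint torques, N m; "eef_pos": TCP position; "tcp_rot": TCP orientation; "ft_force": force on the tool from outside, world axes, zero at the start; "moment": the same for the moment, N m; "opening": opening from 0.0 (shut) to 1.0 (fully open); "grip_force": force on a finger pad.
Only numpy, scipy, OpenCV 4.12 (cv2) and the standard library are available. Lean on these libraries where they do the work, as an engineer would, in place of code of your own. Each camera call takes 0.05 s, during which the arm holds its last target. There are 200 camera calls.

## Task

Get the mandoline ready to cut julienne: put the loose blade insert into the recess in its sloping bed, tab towards the low end, and press it home until it snaps in and lies flush with the bed all round. Then slide the finger guard all the way down its rails so that it covers the blade, and let go. Leave the onion, the garlic and the salt shaker where they are.

Things in the scene. Friction and masses are not known exactly. Their poses are not given: they have to be found in the camera images.
- insert: Loose grey plate with a steel blade, lying flat, right way up, on the board: 80 mm long (x), 64 wide (y), 24 high (z), 90 g. Origin: centre of the underside. The top 10 mm are a flange 64 wide, to be gripped across y at the middle; below it the sides step in 3.5 mm, with a rounded ridge along each lower edge (64 over both). Blade and 2.5 mm high teeth: x = 4 to 28; x = -40 to 4: flat, to press on.
- hob_cover: Fixed light wooden board on the hob, 474 by 430 mm, on which everything stands; its top is at z = 0.016 m. Origin: centre of its underside. Nothing to do with it.
- insert_tab (a point): Middle of the top of the insert's tab, at [-44, 0, 24] mm in the insert's frame. The tab, 20 mm wide, 8 long, 10 thick, sticks out of the insert's -x end, level with its top.
- recess (a point): Centre of the recess's mouth, in the sloping bed of the fixed white mandoline, 88 mm above the board. x up the slope (away from the robot, 30 degrees above level), y across, z square out of the bed. Recess 84 mm (x) by 68 (y), 24 deep; its tab slot, 24 wide, reaches on to x = -52. Flush insert: its origin at [0, 0, -24], axes parallel. Bed 130 mm wide with rails 7 mm high, 8 wide, along its edges.
- catch (a point): Left of two sprung catches in the side walls, at [0, 33.5, -14.5] mm in the frame of recess (the other at y = -33.5). An insert laid in parallel stops on them 12 mm proud; a push of 5 to 15 N on its middle, square to the bed, snaps it down to its seat. If only one side snaps, press the high side. Above each a finger scoop, x = -18 to 18, |y| = 34 to 57, is sunk 10 mm into the bed.
- guard (a joint): Travel of the white finger guard down its rails, m: 0 at the top of the bed, 0.110 at the lower stop, right over the insert; starts at 0 to 0.02. Sliding it takes about 3 N and it stays where it is left. Its plate, 76 mm along the slope by 134 mm wide, passes 4 mm above the bed: an insert that stands proud blocks it.
- guard_knob (a point): On the axis of the guard's grey knob, 43 mm above the bed: at [110 mm - travel, 0, 43 mm] in the frame of recess, same axes. The knob is a round post 28 to 34 mm in diameter, square to the bed; its top is 55 mm above the bed. Round its foot a boss of radius 30 mm reaches 16 mm above the bed, the plate 10 mm.
- onion: Loose onion, 80 mm across and 85 mm high; a bystander. Origin: centre of the underside.
- garlic: Loose garlic bulb, 54 mm across and 53 mm high; a bystander. Origin: centre of the underside.
- salt_shaker: Loose salt shaker, 44 mm in diameter and 90 mm high; a bystander. Origin: centre of the underside.

How it is judged (in metres and radians):
On the way, in this order (a step that is already met when the one before it is completed fails the run):
1. the insert is pressed home, flush in the recess, tab towards the low end (z of insert in the frame of recess below -0.0222 m and angle between the z axis of insert and the z axis of recess, either way round below 0.045 rad and angle between the x axis of insert and the x axis of recess, either way round below 0.09 rad and x of insert_tab in the frame of recess below -0.036 m and x of insert in the frame of recess between -0.005 and 0.005 m and y of insert in the frame of recess between -0.005 and 0.005 m), for 0.2 s.
2. the guard is slid down over the insert (value of joint guard above 0.1 m), for 0.2 s.
At the end, for the whole second after the job is handed in: The insert lies in the recess, tab to the low end, at most 1.8 mm proud, tilted at most 2.6 degrees from the bed, within 5 mm of the recess's centre and 5 degrees of its direction; the guard is at least 100 mm down its 110 mm travel; the insert is at rest (all of step 1 and value of joint guard above 0.1 m and linear speed of insert below 0.01 m/s); the robot touches nothing.
It fails at once if the onion is moved more than 25 mm (distance of onion from where it was at the start of the episode above 0.025 m).
It fails at once if the garlic is moved more than 25 mm (distance of garlic from where it was at the start of the episode above 0.025 m).
It fails at once if the salt shaker is moved more than 25 mm (distance of salt_shaker from where it was at the start of the episode above 0.025 m).
It also fails if it takes over 54 s, if anything falls off the work surface, if the arm or the gripper's body presses on something with over 40 N, if the wrist force passes 120 N, or if a joint passes its speed limit or range.

## Working session

There is one attempt and no reset: what is moved stays moved. The work goes in short steps, Python scripts to look and compute and a tool call to move; the robot and the scene stay as the last step left them, time stands still between calls to the robot, and variables do not carry over. Pictures are saved under pics/ and viewed, at most 10 in all, crops included, and the job is handed in when it is done.

Besides the shell and the picture viewer there is one more tool, called after "Emit:" as name(argument=value, ...) on one line, values as JSON. arm_command: Moves the arm, as the interface text tells. Its arguments: {"type":"object","properties":{"rows":{"type":"array","items":{"type":"array","items":{"type":"array","items":{"type":"number","minimum":-1,"maximum":1}}}}},"required":["rows"]}

```bash
mkdir -p pics; ls; cat > h.py <<'E'
from cell import *
import numpy as np, cv2
from scipy.spatial.transform import Rotation as R
def cloud(n):
    p,d=read_camera(n); c=get_calibration(n); K=np.array(c["camera_matrix"])
    v,u=np.mgrid[:384,:512]; X=(u-K[0,2])/K[0,0]*d; Y=(v-K[1,2])/K[1,1]*d
    o=np.array(c["orientation"]); Rm=R.from_euler('xyz',o).as_matrix() if o.size==3 else o
    W=np.stack([X,-Y,-d],-1)@Rm.T+np.array(c["position"]); W[d==0]=np.nan
    return p,W
E
python3 - <<'E'
from h import *
print(state())
for n in("side","top"):
    print(get_calibration(n))
    p,W=cloud(n); np.save(n+".npy",W); cv2.imwrite(n+".png",p[...,::-1])
    cv2.imwrite(f"pics/{n}1.png",cv2.resize(p[...,::-1],(800,600),interpolation=cv2.INTER_CUBIC))
E
```

```text
pics
{'t': 0.0, 'joints': array([ 1.00643015e+00,  4.91553813e-01,  1.55943557e+00, -6.58001680e-06,
        1.09172972e+00, -1.05584946e-01]), 'qvel': array([ 4.09033723e-04,  3.18959846e-05, -1.96463584e-04,  1.19915949e-03,
        9.58486738e-05, -8.00664538e-04]), 'tau': array([-1.82614363e-03, -6.12641287e+01, -2.58174294e+01,  6.91438140e-02,
        4.83580597e-02, -9.28591339e-05]), 'eef_pos': array([276.73901147, 560.35706417, 404.16998596]), 'tcp_rot': array([-3.14047185e+00, -1.12912624e-04,  2.68281440e+00]), 'ft_force': array([ 0.01836396, -0.52736208,  0.57151604]), 'moment': array([ 0.02989629, -0.04455335, -0.00575225]), 'grip_force': 0.0, 'opening': 0.9972344203229634}
{'camera_matrix': array([[356.74164758,   0.        , 254.34659869],
       [  0.        , 356.74164758, 191.62727513],
       [  0.        ,   0.        ,   1.        ]]), 'position': array([552.45914463, 739.41511916, 731.54557734]), 'orientation': array([ 0.81955524, -0.0215156 , -3.12089173])}
{'camera_matrix': array([[354.8906342 ,   0.        , 261.2605637 ],
       [  0.        , 354.8906342 , 189.11875149],
       [  0.        ,   0.        ,   1.        ]]), 'position': array([394.9636567 , 118.66941624, 973.04447988]), 'orientation': array([ 0.18012126, -0.02191224, -1.56187833])}
```

View pics/top1.png

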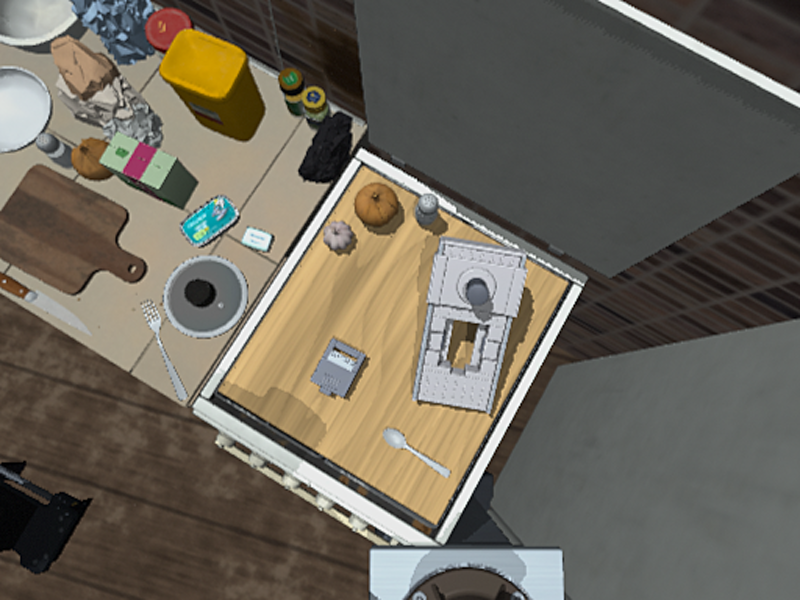

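View pics/side1.png

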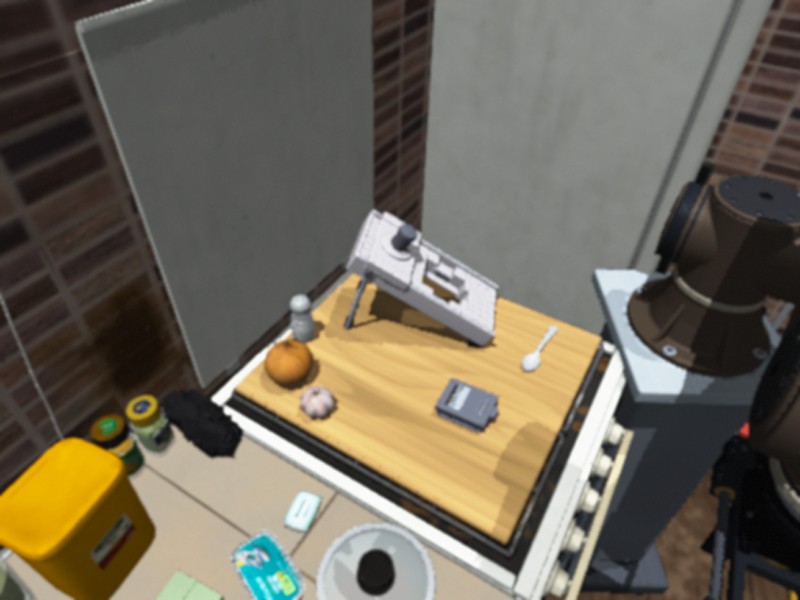

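The top view shows the insert at about (340,366) with its tab to the lower left, and the mandoline at (470,325) with its recess at (463,345) and the knob at (478,290). The onion, garlic and shaker are at upper left, clear of the work. I'll measure next.

```bash
python3 - <<'E'
from h import *
p=cv2.imread("top.png")
a=cv2.resize(p[210:262,192:242],None,fx=8,fy=8,interpolation=cv2.INTER_CUBIC)
b=cv2.resize(p[148:266,258:342],None,fx=4.6,fy=4.6,interpolation=cv2.INTER_CUBIC)
c=np.zeros((600,800,3),np.uint8); c[:a.shape[0],:400]=a; c[:b.shape[0],405:405+b.shape[1]]=b[:600,:395]
cv2.imwrite("pics/crop1.png",c)
T=np.load("top.npy"); S=np.load("side.npy")
g=T[205:265,190:245].reshape(-1,3); g=g[~np.isnan(g[:,0])]
print("board z",np.median(g[g[:,2]<25,2]))
q=g[(g[:,2]>30)&(g[:,2]<50)]
print(len(q),np.percentile(q[:,2],[5,50,95]),cv2.minAreaRect(q[:,:2].astype(np.float32)),q[:,:2].mean(0))
# side view insert
for n,(W) in (("T",T),("S",S)):
    w=W.reshape(-1,3); w=w[~np.isnan(w[:,0])]
    q=w[(w[:,2]>33)&(w[:,2]<48)&(np.hypot(w[:,0]-g[:,0].mean(),w[:,1]-g[:,1].mean())<75)]
    print(n,len(q),np.median(q[:,2]),cv2.minAreaRect(q[:,:2].astype(np.float32)))
# bed lower plane
for (u,v) in [(272,256),(313,262),(276,195),(333,200),(283,155),(335,163),(306,182),(296,220),(290,245),(218,233)]:
    print((u,v),T[v,u].round(1))
E
```

```text
board z 15.869954418783323
753 [37.00811237 39.80735032 42.52657672] ((438.3629455566406, 218.14222717285156), (64.03541564941406, 87.59497833251953), 63.659061431884766) [439.05875235 217.5216835 ]
T 752 39.81691431550979 ((438.3629455566406, 218.14222717285156), (64.03541564941406, 87.59497833251953), 63.659061431884766)
S 785 39.42752684567631 ((439.52642822265625, 220.75315856933594), (66.26681518554688, 88.6706771850586), 62.39075469970703)
(272, 256) [389.7  70.9  49.1]
(313, 262) [375.8 -32.   62.4]
(276, 195) [532.7  66.7 142.3]
(333, 200) [541.5 -97.2  17.5]
(283, 155) [617.4  53.8 190.9]
(335, 163) [600.3 -65.  190.9]
(306, 182) [551.7   4.5 207.8]
(296, 220) [485.7   4.6  16.5]
(290, 245) [417.3  27.2  75. ]
(218, 233) [447.4 211.5  39.7]
```

View pics/crop1.png

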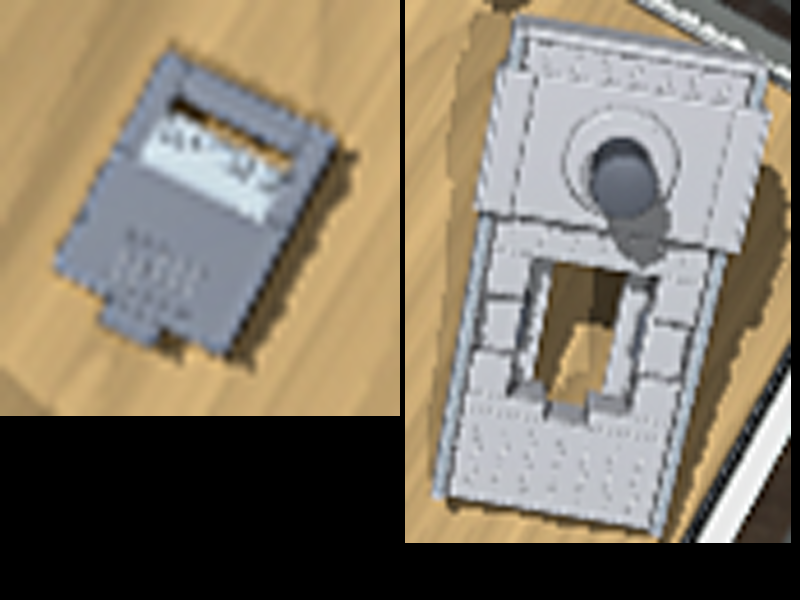

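```bash
python3 - <<'E'
from h import *
from scipy.optimize import minimize
def inside(x,y):
    r=(abs(x)<42)&(abs(y)<34); r|=(x<0)&(x>-52)&(abs(y)<12); r|=(abs(x)<18)&(abs(y)<57)
    return r
for n in("top","side"):
    W=np.load(n+".npy"); c=get_calibration(n); cp=np.array(c["position"])
    w=W.reshape(-1,3); w=w[~np.isnan(w[:,0])]
    m=(w[:,0]>370)&(w[:,0]<540)&(abs(w[:,1]-20)<75)&(w[:,2]>30)
    q=w[m]
    # ransac plane
    rng=np.random.default_rng(0);best=0
    for _ in range(500):
        a=q[rng.choice(len(q),3,False)]; nn=np.cross(a[1]-a[0],a[2]-a[0]); nn/=np.linalg.norm(nn)+1e-9
        nn*=np.sign(nn[2])
        if nn[2]<.8: continue
        s=abs((q-a[0])@nn)<2
        if s.sum()>best: best=s.sum(); S=s
    ctr=q[S].mean(0); nn=np.linalg.svd(q[S]-ctr)[2][2]; nn*=np.sign(nn[2])
    print(n,best,"tilt",np.degrees(np.arccos(nn[2])),"yaw",np.degrees(np.arctan2(-nn[1],-nn[0])),"rms",np.std((q[S]-ctr)@nn))
    d=w-cp; h=(w-ctr)@nn; t=((ctr-cp)@nn)/(d@nn); P=cp+d*t[:,None]
    def coords(r0,yaw):
        Rm=R.from_euler('ZY',[yaw,-np.pi/6]).as_matrix(); return (P-r0)@Rm
    def f(v):
        x0,y0,yaw=v; z0=ctr[2]-((x0-ctr[0])*nn[0]+(y0-ctr[1])*nn[1])/nn[2]
        L=coords([x0,y0,z0],yaw); s=(abs(L[:,0]+5)<57)&(abs(L[:,1])<55)&(abs(h)<60+40*(h<0))&(h<3)
        s2=(abs(L[:,0]+5)<65)&(abs(L[:,1])<55)&(h<3)
        cost=0
        for dx in(-2,-1,0,1,2):
            for dy in(-2,-1,0,1,2):
                I=inside(L[s2,0]+dx,L[s2,1]+dy); cost+=(I!=(h[s2]<-4)).sum()
        return cost/25
    b=min(((f((x,y,a)),x,y,a) for x in np.arange(440,490,4) for y in np.arange(0,44,4) for a in np.radians(np.arange(-24,6,4))))
    r=minimize(f,b[1:],method='Nelder-Mead',options=dict(initial_simplex=np.array(b[1:])+np.array([[0,0,0],[3,0,0],[0,3,0],[0,0,.06]]),xatol=.02,fatol=.01))
    x0,y0,yaw=r.x; z0=ctr[2]-((x0-ctr[0])*nn[0]+(y0-ctr[1])*nn[1])/nn[2]
    print(r.x[:2],np.degrees(yaw),"z",z0,r.fun)
    Rm=R.from_euler('ZY',[yaw,-np.pi/6]).as_matrix(); L=(w-[x0,y0,z0])@Rm
    k=L[(L[:,2]>50)&(L[:,2]<60)&(abs(L[:,1])<30)&(L[:,0]>60)&(L[:,0]<130)]
    print("knob top",len(k),k.mean(0))
    pl=L[(L[:,2]>7)&(L[:,2]<13)&(abs(L[:,1])<60)&(L[:,0]>40)&(L[:,0]<180)]
    print("plate x",np.percentile(pl[:,0],[1,3,50,97,99]))
    # insert: rays to z=40 
    g=w[(w[:,2]>33)&(w[:,2]<48)&(np.hypot(w[:,0]-441,w[:,1]-218)<60)]; print("ins",g.mean(0))
    Ly=L[(abs(L[:,2]-7)<1.5)&(L[:,0]<30)&(L[:,0]>-100)&(abs(L[:,1])<75)&(abs(L[:,1])>50)][:,1]
    print("rails y",Ly[Ly>0].mean(),Ly[Ly<0].mean())
E
```

```text
top 1463 tilt 29.960142173303005 yaw -8.618759538555377 rms 0.9873631049404721
[475.05575284  14.73778452] -8.93863280062467 z 104.43743226243879 69.04
knob top 158 [104.48614734   0.61292644  53.3561641 ]
plate x [ 62.27152374  66.98402537 107.09018993 140.27725657 141.32097956]
ins [439.06065741 217.56740653  39.79578033]
rails y 60.64704114966128 -60.91144955651111
side 942 tilt 29.928274693371254 yaw -8.64004933073504 rms 0.9449597650160502
[474.93227001  18.61492237] -9.260657659004616 z 104.00567904877606 45.6
knob top 78 [104.57182892   1.05024963  52.98687004]
plate x [ 65.94247439  67.52813258 114.68524521 141.29606281 145.13709712]
ins [440.53934382 222.59027514  39.31781572]
rails y 59.87992287493025 -61.9471696935986
```

```bash
cat >> h.py <<'E'
RC=np.array([475.,16.6,104.]); RY=-9.0; TIP=190
def bedR(yaw=RY): return R.from_euler('ZY',[np.radians(yaw),-np.pi/6])
def toolbed(yaw=RY): return bedR(yaw)*R.from_euler('ZX',[np.pi,np.pi])  # tool x = -bed x, z into bed
def down(yaw): return R.from_euler('ZX',[np.radians(yaw)+np.pi,np.pi])   # tool x = -x of yaw frame
def plan(tip,rot):
    s=state(); c=R.from_euler('xyz',s["tcp_rot"]); p=np.array(s["eef_pos"])
    tgt=np.array(tip)-TIP*rot.apply([0,0,1])
    d=c.inv().apply(tgt-p)/150; w=(c.inv()*rot).as_rotvec()/(2*np.pi)
    print("t",round(s["t"],2),"tip",(p+TIP*c.apply([0,0,1])).round(1),"ft",np.round(s["ft_force"],1),"open",round(s["opening"],3))
    print("row",d.round(4).tolist(),w.round(4).tolist(),"mm",np.linalg.norm(d)*150,"deg",np.degrees(np.linalg.norm(w)*2*np.pi))
E
python3 - <<'E'
from h import *
plan([442.5,217.7,90],down(-27))
E
```

```text
t 0.1 tip [276.7 560.2 214.2] ft [-0.   0.7 -0. ] open 1.001
row [-2.0024, -1.5579, 0.8294] [-0.0002, -0.0, 0.002] mm 400.3794899646181 deg 0.7112783161888497
```

Emit:
arm_command(rows=[[[-1,-0.78,0.2,0,0,0.002,1],[-1,-0.78,0.2,0,0,0.002,1],[-1,-0.78,0.2,0,0,0.002,1],[-1,-0.78,0.2,0,0,0.002,1],[-1,-0.78,0.2,0,0,0.002,1],[-1,-0.78,0.2,0,0,0.002,1]]])

```text
t: 0.6
eef_pos: [360.9, 385.6, 373.9]
tcp_rot: [-3.139, -0.0, 2.667]
ft_force: [0.5, 0.7, -0.3]
opening: 0.999
grip_force: 0.0
```

Emit:
arm_command(rows=[[[-1,-0.78,0.5,0,0,0,1],[-1,-0.78,0.5,0,0,0,1],[-1,-0.78,0.5,0,0,0,1],[-1,-0.78,0.5,0,0,0,1],[-1,-0.78,0.5,0,0,0,1],[-1,-0.78,0.5,0,0,0,1],[-1,-0.78,0.5,0,0,0,1]]])

```text
t: 1.18
eef_pos: [440.6, 215.8, 299.1]
tcp_rot: [-3.141, -0.001, 2.667]
ft_force: [-0.1, 1.0, 0.9]
opening: 0.999
grip_force: 0.0
```

```bash
python3 - <<'E'
from h import *
plan([442.5,217.7,27],down(-27))
for n in("top",):
    p,W=cloud(n)
    cv2.imwrite("pics/hover.png",cv2.resize(p[190:290,160:300,::-1],None,fx=5,fy=5,interpolation=cv2.INTER_CUBIC))
E
```

```text
t 1.18 tip [440.4 215.7 109.1] ft [-0.1  1.   0.9] open 0.999
row [-0.0058, 0.0177, 0.5473] [-0.0002, -0.0002, -0.0005] mm 82.13635936389313 deg 0.21031072689385066
```

Emit:
arm_command(rows=[[[-0.006,0.018,0.25,0,0,0,1],[-0.006,0.018,0.4,0,0,0,1],[-0.006,0.018,0.5,0,0,0,1],[-0.006,0.018,0.545,0,0,0,1],[-0.006,0.018,0.545,0,0,0,1],[-0.006,0.018,0.545,0,0,0,1]]])

```text
t: 1.73
eef_pos: [441.9, 219.6, 218.6]
tcp_rot: [3.141, 0.0, 2.672]
ft_force: [0.1, 0.1, 0.5]
opening: 1.001
grip_force: 0.0
```

Emit:
arm_command(rows=[[[0,0,0,0,0,0,-1],[0,0,0,0,0,0,-1],[0,0,0,0,0,0,-1],[0,0,0,0,0,0,-1],[0,0,0,0,0,0,-1],[0,0,0,0,0,0,-1],[0,0,0,0,0,0,-1],[0,0,0,0,0,0,-1]]])

```text
t: 2.4
eef_pos: [442.0, 218.7, 218.2]
tcp_rot: [3.141, 0.0, 2.67]
ft_force: [-1.5, 0.1, 5.7]
opening: 0.667
grip_force: 30.0
```

Emit:
arm_command(rows=[[[0,0,-0.2,0,0,0,-1],[0,0,-0.4,0,0,0,-1],[0,0,-0.6,0,0,0,-1],[0,0,-0.8,0,0,0,-1],[0,0,-0.95,0,0,0,-1],[0,0,-0.95,0,0,0,-1],[0,0,-0.95,0,0,0,-1]]])

```text
t: 2.98
eef_pos: [441.8, 218.6, 361.2]
tcp_rot: [3.14, 0.001, 2.67]
ft_force: [0.0, 0.1, -0.7]
opening: 0.67
grip_force: 30.0
```

```bash
python3 - <<'E'
from h import *
b=bedR()
plan(RC+b.apply([0,0,90]),toolbed())
E
```

```text
t 2.98 tip [442.2 218.7 171.2] ft [ 0.   0.1 -0.7] open 0.67
row [0.0789, -1.388, 0.0957] [-0.0129, -0.0824, -0.0489] mm 209.03067424535385 deg 34.80258165767943
```

Emit:
arm_command(rows=[[[0.01,-0.16,-0.02,-0.0026,-0.0165,-0.0098,-1],[0.02,-0.32,-0.04,-0.0052,-0.033,-0.0196,-1],[0.03,-0.48,-0.05,-0.0078,-0.0494,-0.0294,-1],[0.04,-0.64,-0.05,-0.0103,-0.0659,-0.0392,-1],[0.05,-0.8,-0.05,-0.0129,-0.0824,-0.0489,-1],[0.05,-0.8,-0.05,-0.0129,-0.0824,-0.0489,-1],[0.05,-0.8,-0.05,-0.0129,-0.0824,-0.0489,-1],[0.05,-0.8,-0.05,-0.0129,-0.0824,-0.0489,-1]]])

```text
t: 3.65
eef_pos: [381.3, 115.4, 367.4]
tcp_rot: [-3.141, 0.519, 2.982]
ft_force: [-1.0, 0.2, -1.2]
opening: 0.67
grip_force: 30.0
```

```bash
python3 - <<'E'
from h import *
b=bedR()
print(state()["joints"].round(2))
plan(RC+b.apply([0,0,60]),toolbed())
E
```

```text
[ 0.16  0.19  2.21 -0.59  0.28 -0.72]
t 3.65 tip [474.4 100.4 202.5] ft [-1.   0.2 -1.2] open 0.67
row [0.2524, -0.5527, 0.2161] [-0.0002, -0.0007, -0.0003] mm 96.74066078652179 deg 0.28735516546516615
```

Emit:
arm_command(rows=[[[0.06,-0.14,0.0,0,0,0,-1],[0.12,-0.28,0.0,0,0,0,-1],[0.18,-0.42,0,0,0,0,-1],[0.25,-0.55,0,0,0,0,-1],[0.25,-0.55,0,0,0,0,-1],[0.25,-0.55,0,0,0,0,-1],[0.25,-0.55,0,0,0,0,-1],[0.25,-0.55,0,0,0,0,-1]]])

```text
t: 4.32
eef_pos: [336.6, 39.4, 349.4]
tcp_rot: [-3.141, 0.522, 2.985]
ft_force: [0.1, 0.5, -0.6]
opening: 0.669
grip_force: 30.0
```

```bash
python3 - <<'E'
from h import *
b=bedR()
print(state()["joints"].round(3))
plan(RC+b.apply([0,0,60]),toolbed())
E
```

```text
[-0.068  0.144  2.365 -0.378  0.12  -1.118]
t 4.32 tip [430.1  24.5 184.7] ft [ 0.1  0.5 -0.6] open 0.669
row [0.0079, -0.0054, 0.2179] [-0.0, -0.0003, 0.0] mm 32.71093735666734 deg 0.09794617125730025
```

Emit:
arm_command(rows=[[[0.008,-0.005,0.1,0,0,0,-1],[0.008,-0.005,0.218,0,0,0,-1],[0.008,-0.005,0.218,0,0,0,-1],[0.008,-0.005,0.218,0,0,0,-1],[0.008,-0.005,0.218,0,0,0,-1]]])

```text
t: 4.73
eef_pos: [353.5, 40.3, 324.5]
tcp_rot: [-3.134, 0.517, 2.986]
ft_force: [-0.6, -0.4, -0.8]
opening: 0.674
grip_force: 30.0
```

```bash
python3 - <<'E'
from h import *
b=bedR()
print(state()["joints"].round(3))
plan(RC+b.apply([0,0,16]),toolbed())
o=[]
for n,RCn in(("top",[475,14.7,104.2]),("side",[475,18.6,104.2])):
    p,W=cloud(n); np.save(n+"2.npy",W)
    L=(W-RC)@b.as_matrix()
    m=(abs(L[...,0])<70)&(abs(L[...,1])<70)&(L[...,2]>48)&(L[...,2]<78)
    v,u=np.where(m); print(n,m.sum(),u.min(),u.max(),v.min(),v.max())
    y,x=int(np.median(v)),int(np.median(u)); o.append(cv2.resize(p[y-50:y+50,x-33:x+33,::-1],(396,600),interpolation=cv2.INTER_CUBIC)); print(n,x-33,y-50)
cv2.imwrite("pics/hov.png",np.hstack(o))
E
```

```text
[-0.06   0.227  2.364 -0.993  0.066 -0.495]
t 4.73 tip [446.   24.3 159.4] ft [-0.6 -0.4 -0.8] open 0.674
row [0.0186, -0.027, 0.3126] [-0.0011, -0.001, 0.0002] mm 47.1398407682646 deg 0.5586017258462572
top 673 280 313 213 246
top 264 178
side 535 282 314 148 182
side 262 116
```

View pics/hov.png

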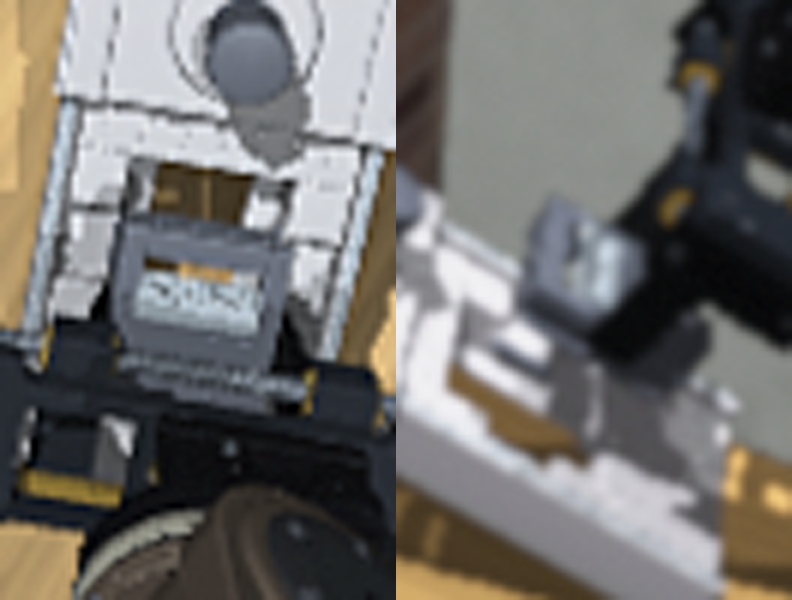

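The insert is held squarely, at crop (205,300), over the recess at (210,195). The arm has stalled because joint 5 is at its lower limit, near the wrist singularity. I'll fit a kinematic model to see which configurations reach the target.

```bash
cat > kin.py <<'E'
from h import *
from scipy.optimize import least_squares
LO=np.array([-3.1,-.84,.05,-1.13,.06,-2.69]);HI=np.array([3.1,2.19,2.79,4.28,2.93,2.69])
def fk(q,P):
    a1,d1,L2,L3,d6,e=P
    r1=R.from_euler('z',q[0]); r2=r1*R.from_euler('y',q[1]); r3=r2*R.from_euler('y',q[2])
    rot=r3*R.from_euler('ZYZ',[q[3],q[4],q[5]+np.pi/2])
    return r1.apply([a1,0,d1])+r2.apply([0,0,L2])+r3.apply([e,0,L3])+rot.apply([0,0,d6]),rot
D=[([1.00643,.491554,1.559436,0,1.09173,-.105585],[276.74,560.36,404.17],[-3.14047,0,2.68281]),
([.16,.19,2.21,-.59,.28,-.72],[381.3,115.4,367.4],[-3.141,.519,2.982]),
([-.068,.144,2.365,-.378,.12,-1.118],[336.6,39.4,349.4],[-3.141,.522,2.985])]
E
python3 - <<'E'
from kin import *
s=state(); D.append((s["joints"],s["eef_pos"],s["tcp_rot"])); print(s["joints"],s["eef_pos"],s["tcp_rot"])
for q,p,o in D: print("rot err",np.degrees((fk(q,[0]*6)[1].inv()*R.from_euler('xyz',o)).magnitude()))
wt=[1,.3,.7,1]
fit=least_squares(lambda P:np.concatenate([w*(fk(q,P)[0]-p) for w,(q,p,o) in zip(wt,D)]+[np.array(P)*[.003,.003,.003,.003,.003,.02]]),[0,300,450,450,90,0])
print(fit.x.round(1)); P=fit.x; np.save("P.npy",P)
for q,p,o in D: print((fk(q,P)[0]-p).round(1))
b=bedR()
for half in(0,1):
  for nm,t in(("hover",[0,0,60]),("place",[0,0,-1]),("press",[-8,0,0]),("guard0",[104,0,25]),("guardend",[0,0,25])):
    rot=toolbed()*R.from_euler('z',np.pi*half); tgt=RC+b.apply(t)-190*rot.apply([0,0,1])
    def f(q):
        p,r=fk(q,P); return np.r_[(p-tgt)/10,(r.inv()*rot).as_rotvec()*20]
    best=[]
    for q4 in np.linspace(-1.1,4.2,12):
        for q6 in(-2,0,2):
            r=least_squares(f,np.clip([0,.3,2.2,q4,.15,q6],LO+1e-3,HI-1e-3),bounds=(LO,HI)); best.append((r.cost,r.x))
    best.sort(key=lambda z:z[0]); print(half,nm,[(round(c,4),x.round(2).tolist()) for c,x in best[:1]], (fk(best[0][1],P)[0]-tgt).round(1))
E
```

```text
[-0.0607323   0.22550533  2.3649932  -0.98699441  0.06574086 -0.50192662] [352.97846457  40.06802245 324.86206111] [-3.13378283  0.51741907  2.98561675]
rot err 0.006808289211499169
rot err 0.6042502349064275
rot err 0.057788001087998524
rot err 4.015022801751294e-14
[ 713.8 -453.5  -12.4 -142.4 -728.2  -87.3]
[ 56.4 -34.1   2.8]
[-73.1  47.8 -40.1]
[  1.  -30.1 -17.7]
[  1.7 -21.6   9.5]
0 hover [(np.float64(0.1315), [-0.03, 0.08, 2.59, 3.87, 0.1, 0.95])] [ 0.2 -0.   2.2]
0 place [(np.float64(1.6871), [-0.04, 0.58, 2.59, 3.25, 0.64, 1.59])] [ 2.9 -0.1  4.4]
0 press [(np.float64(2.0509), [-0.04, 0.57, 2.59, 3.25, 0.64, 1.58])] [ 3.1 -0.1  4.9]
0 guard0 [(np.float64(0.3419), [-0.04, 2.19, 0.96, 3.26, 0.49, 1.57])] [-1.3  0.1 -2.1]
0 guardend [(np.float64(1.0134), [-0.04, 0.39, 2.59, 3.3, 0.43, 1.53])] [ 1.7 -0.1  4.1]
1 hover [(np.float64(0.1315), [-0.03, 0.08, 2.59, 3.87, 0.1, -2.19])] [ 0.2 -0.   2.2]
1 place [(np.float64(1.6871), [-0.04, 0.58, 2.59, 3.25, 0.64, -1.56])] [ 2.9 -0.1  4.4]
1 press [(np.float64(2.0509), [-0.04, 0.57, 2.59, 3.25, 0.64, -1.56])] [ 3.1 -0.1  4.9]
1 guard0 [(np.float64(0.3419), [-0.04, 2.19, 0.96, 3.26, 0.49, -1.57])] [-1.3  0.1 -2.1]
1 guardend [(np.float64(1.0134), [-0.04, 0.39, 2.59, 3.3, 0.43, -1.61])] [ 1.7 -0.1  4.1]
```

```bash
sed -i 's/a1,d1,L2,L3,d6,e=P/a1,d1,L2,L3,d6,e,yl=P/; s/\[a1,0,d1\]/[a1,yl,d1]/' kin.py
cat >> kin.py <<'E'
D.append(([-0.0607323,0.22550533,2.3649932,-0.98699441,0.06574086,-0.50192662],[352.978,40.068,324.862],[-3.13378,.51742,2.985617]))
wt=[1,.3,.7,1]+[1]*9
def dofit():
    return least_squares(lambda P:np.concatenate([w*(fk(q,P)[0]-p) for w,(q,p,o) in zip(wt,D)]+[(np.array(P)-[0,250,450,450,90,0,60])*[.01,.01,.003,.003,.01,.02,.001]]),[0,250,450,450,90,0,60]).x
def ik(tip,rot,P,seeds=None):
    tgt=np.array(tip)-190*rot.apply([0,0,1])
    def f(q):
        p,r=fk(q,P); return np.r_[(p-tgt)/10,(r.inv()*rot).as_rotvec()*20]
    best=[]
    for q4 in np.linspace(-1.1,4.2,10):
        for q6 in(-2,0,2):
            r=least_squares(f,np.clip([0,.3,2.2,q4,.15,q6],LO+1e-3,HI-1e-3),bounds=(LO,HI)); best.append((r.cost,r.x))
    best.sort(key=lambda z:z[0]); return best
E
python3 - <<'E'
from kin import *
P=dofit(); print(P.round(1)); np.save("P.npy",P)
for q,p,o in D: print((fk(q,P)[0]-p).round(1))
b=bedR()
for half in(0,1):
  for nm,t in(("hover",[0,0,60]),("place",[0,0,-1]),("press",[-8,0,0]),("guard0",[104,0,25]),("guardend",[0,0,25])):
    rot=toolbed()*R.from_euler('z',np.pi*half)
    c,x=ik(RC+b.apply(t),rot,P)[0]; print(half,nm,round(c,4),x.round(2))
E
```

```text
[  4.3 194.8 582.3 408.4  77.4  42.9  65.7]
[ 0.1 -0.1 -0. ]
[0.7 0.8 2.3]
[ 0.1  0.1 -0.1]
[-0.1  0.1 -0.1]
0 hover 0.0505 [-0.07  0.23  2.37 -1.13  0.06 -0.37]
0 place 0.0 [-0.08  0.4   2.37  3.38  0.16  1.4 ]
0 press 0.0 [-0.08  0.4   2.39  3.36  0.18  1.43]
0 guard0 0.0 [-0.1   0.31  2.13 -0.17  0.18 -1.35]
0 guardend 0.0 [-0.08  0.33  2.38  3.56  0.1   1.22]
1 hover 0.0577 [-0.07  0.23  2.37 -1.05  0.06  2.69]
1 place 0.0 [-0.08  0.4   2.37  3.38  0.16 -1.74]
1 press 0.0 [-0.08  0.4   2.39  3.36  0.18 -1.72]
1 guard0 0.0 [-0.1   0.31  2.13 -0.17  0.18  1.79]
1 guardend 0.0 [-0.08  0.33  2.38  3.56  0.1  -1.92]
```

The fitted model matches within 2.5 mm. Placing needs joint 4 near 3.4 rad, on the other side of the singularity. I can get there with the insert still in hand by spinning joint 6 and then joint 4 high above the bed.

```bash
cat >> kin.py <<'E'
def rel(p,r):
    s=state(); c=R.from_euler('xyz',s["tcp_rot"])
    return np.r_[c.inv().apply(p-np.array(s["eef_pos"]))/150,(c.inv()*r).as_rotvec()/(2*np.pi)].round(4)
E
python3 - <<'E'
from kin import *
P=np.load("P.npy"); q=np.array([-.068,.144,2.365,-.4,.2,-1.1])
p,r=fk(q,P); print("phase0",rel(p,r).tolist(),p+190*r.apply([0,0,1]))
q[5]=1.4
p,r=fk(q,P)
for k in range(1,11):
    q2=q+[0,0,0,.12*k,0,0]; p2,r2=fk(q2,P)
    print(np.r_[r.inv().apply(p2-p)/150,(r.inv()*r2).as_rotvec()/(2*np.pi)].round(4).tolist())
E
```

```text
phase0 [0.0484, -0.0421, -0.1958, 0.005, 0.0103, -0.0005] [412.30019903  17.06069977 176.10525778]
[0.0028, -0.012, -0.0001, 0.0037, 0.0006, 0.0187]
[0.007, -0.0235, -0.0006, 0.0075, 0.0013, 0.0374]
[0.0125, -0.0345, -0.0013, 0.0112, 0.0019, 0.0562]
[0.0192, -0.0447, -0.0023, 0.015, 0.0026, 0.0749]
[0.0271, -0.054, -0.0036, 0.0187, 0.0032, 0.0936]
[0.036, -0.0623, -0.0051, 0.0224, 0.0039, 0.1123]
[0.0459, -0.0695, -0.0068, 0.0262, 0.0045, 0.131]
[0.0565, -0.0754, -0.0087, 0.0299, 0.0052, 0.1497]
[0.0677, -0.08, -0.0108, 0.0337, 0.0058, 0.1685]
[0.0793, -0.0832, -0.013, 0.0374, 0.0064, 0.1872]
```

Emit:
arm_command(rows=[[[0.02,-0.02,-0.1,0,0,0,-1],[0.048,-0.042,-0.2,0.005,0.0103,0,-1],[0.048,-0.042,-0.2,0.005,0.0103,0,-1],[0.048,-0.042,-0.2,0.005,0.0103,0,-1],[0.048,-0.042,-0.2,0.005,0.0103,0,-1],[0.048,-0.042,-0.2,0.005,0.0103,0,-1]]])

```text
t: 5.33
eef_pos: [330.9, 37.1, 347.7]
tcp_rot: [-3.103, 0.454, 2.983]
ft_force: [-0.9, -0.2, -0.3]
opening: 0.674
grip_force: 30.0
```

```bash
python3 -c "
from h import *
s=state();print(s['joints'].round(3))"
```

```text
[-0.068  0.142  2.364 -0.399  0.201 -1.098]
```

The model predicts the joints exactly, so I'll spin joint 6 by +2.5 rad.

Emit:
arm_command(rows=[[[0,0,0,0,0,0.0195,-1],[0,0,0,0,0,0.039,-1],[0,0,0,0,0,0.0585,-1],[0,0,0,0,0,0.078,-1],[0,0,0,0,0,0.0975,-1],[0,0,0,0,0,0.117,-1],[0,0,0,0,0,0.1365,-1],[0,0,0,0,0,0.156,-1],[0,0,0,0,0,0.1755,-1],[0,0,0,0,0,0.195,-1]]])

```text
t: 6.17
eef_pos: [331.2, 37.0, 347.2]
tcp_rot: [2.722, 0.179, 1.705]
ft_force: [1.5, 0.0, 0.2]
opening: 0.669
grip_force: 30.0
```

Emit:
arm_command(rows=[[[0,0,0,0,0,0.0195,-1],[0,0,0,0,0,0.039,-1],[0,0,0,0,0,0.0585,-1],[0,0,0,0,0,0.078,-1],[0,0,0,0,0,0.0975,-1],[0,0,0,0,0,0.117,-1],[0,0,0,0,0,0.1365,-1],[0,0,0,0,0,0.156,-1],[0,0,0,0,0,0.1755,-1],[0,0,0,0,0,0.195,-1]]])

```text
t: 7.0
eef_pos: [331.1, 37.0, 347.2]
tcp_rot: [2.816, -0.323, 0.571]
ft_force: [0.0, 0.8, -0.0]
opening: 0.67
grip_force: 30.0
```

```bash
python3 -c "
from h import *
s=state();print(s['joints'].round(3))"
```

```text
[-0.069  0.144  2.365 -0.4    0.201  1.359]
```

Emit:
arm_command(rows=[[[0.0028,-0.012,-0.0001,0.0037,0.0006,0.0187,-1],[0.007,-0.0235,-0.0006,0.0075,0.0013,0.0374,-1],[0.0125,-0.0345,-0.0013,0.0112,0.0019,0.0562,-1],[0.0192,-0.0447,-0.0023,0.015,0.0026,0.0749,-1],[0.0271,-0.054,-0.0036,0.0187,0.0032,0.0936,-1],[0.036,-0.0623,-0.0051,0.0224,0.0039,0.1123,-1],[0.0459,-0.0695,-0.0068,0.0262,0.0045,0.131,-1],[0.0565,-0.0754,-0.0087,0.0299,0.0052,0.1497,-1],[0.0677,-0.08,-0.0108,0.0337,0.0058,0.1685,-1],[0.0793,-0.0832,-0.013,0.0374,0.0064,0.1872,-1]]])

```text
t: 7.83
eef_pos: [334.4, 53.9, 348.9]
tcp_rot: [-2.751, -0.324, -0.676]
ft_force: [1.2, 0.0, -0.8]
opening: 0.667
grip_force: 30.0
```

```bash
python3 -c "
from h import *
s=state();print(s['joints'].round(3))"
```

```text
[-0.072  0.143  2.365  0.775  0.21   1.382]
```

Joint 4 is following the plan, so I'll repeat the same rows twice.

Emit:
arm_command(rows=[[[0.0028,-0.012,-0.0001,0.0037,0.0006,0.0187,-1],[0.007,-0.0235,-0.0006,0.0075,0.0013,0.0374,-1],[0.0125,-0.0345,-0.0013,0.0112,0.0019,0.0562,-1],[0.0192,-0.0447,-0.0023,0.015,0.0026,0.0749,-1],[0.0271,-0.054,-0.0036,0.0187,0.0032,0.0936,-1],[0.036,-0.0623,-0.0051,0.0224,0.0039,0.1123,-1],[0.0459,-0.0695,-0.0068,0.0262,0.0045,0.131,-1],[0.0565,-0.0754,-0.0087,0.0299,0.0052,0.1497,-1],[0.0677,-0.08,-0.0108,0.0337,0.0058,0.1685,-1],[0.0793,-0.0832,-0.013,0.0374,0.0064,0.1872,-1]]])

```text
t: 8.67
eef_pos: [348.3, 56.6, 358.9]
tcp_rot: [-2.467, 0.292, -1.692]
ft_force: [0.0, -0.1, -0.7]
opening: 0.673
grip_force: 30.0
```

Emit:
arm_command(rows=[[[0.0028,-0.012,-0.0001,0.0037,0.0006,0.0187,-1],[0.007,-0.0235,-0.0006,0.0075,0.0013,0.0374,-1],[0.0125,-0.0345,-0.0013,0.0112,0.0019,0.0562,-1],[0.0192,-0.0447,-0.0023,0.015,0.0026,0.0749,-1],[0.0271,-0.054,-0.0036,0.0187,0.0032,0.0936,-1],[0.036,-0.0623,-0.0051,0.0224,0.0039,0.1123,-1],[0.0459,-0.0695,-0.0068,0.0262,0.0045,0.131,-1],[0.0565,-0.0754,-0.0087,0.0299,0.0052,0.1497,-1],[0.0677,-0.08,-0.0108,0.0337,0.0058,0.1685,-1],[0.0793,-0.0832,-0.013,0.0374,0.0064,0.1872,-1]]])

```text
t: 9.5
eef_pos: [355.0, 41.7, 364.3]
tcp_rot: [-2.985, 0.815, -2.99]
ft_force: [-0.0, -0.3, -0.6]
opening: 0.67
grip_force: 30.0
```

```bash
python3 - <<'E'
from kin import *
P=np.load("P.npy"); s=state(); print(s['joints'].round(3), s["opening"])
b=bedR(); rot=toolbed()
c=R.from_euler('xyz',s["tcp_rot"]); tip=s["eef_pos"]+190*c.apply([0,0,1]); print("tip in bed",b.inv().apply(tip-RC).round(1))
for z in(16,30,40,50):
    c,x=ik(RC+b.apply([0,0,z]),rot,P)[0]; print(z,round(c,4),x.round(3))
print(rel(RC+b.apply([0,0,30])-190*rot.apply([0,0,1]),rot).tolist())
E
```

```text
[-0.07   0.144  2.369  3.11   0.198  1.45 ] 0.6695586800667755
tip in bed [ 80.3  19.4 105.7]
16 0.0 [-0.081  0.355  2.375  3.474  0.117  1.306]
30 0.0 [-0.079  0.317  2.377  3.626  0.084  1.155]
40 0.0 [-0.078  0.289  2.377  3.841  0.061  0.941]
50 0.0325 [-0.073  0.264  2.379  4.196  0.06   0.59 ]
[0.2929, -0.0054, 0.3731, 0.006, 0.0489, 0.0349]
```

```bash
python3 - <<'E'
from kin import *
P=np.load("P.npy"); s=state(); q0=np.array(s['joints'])
b=bedR(); rot=toolbed()
q1=ik(RC+b.apply([0,0,32]),rot,P)[0][1]
for k in range(1,9):
    a=k/8; q=q0.copy(); q[3:]+= (q1-q0)[3:]*min(1,a*1.0); q[:3]+=(q1-q0)[:3]*a**1.7
    p,r=fk(q,P); T=b.inv()
    cs=np.array([T.apply(p+r.apply([x,y,201])-RC) for x in(-44,44) for y in(-32,32)])
    print(rel(p,r).tolist(),T.apply(p+190*r.apply([0,0,1])-RC).round(0),"max x",cs[:,0].max().round(0),"min z",cs[:,2].min().round(0))
E
```

```text
[0.0239, -0.0052, 0.0118, 0.0016, 0.0034, 0.0042] [ 74.  15. 102.] max x 125.0 min z 79.0
[0.0448, -0.0093, 0.037, 0.0029, 0.0079, 0.0085] [68. 12. 96.] max x 118.0 min z 74.0
[0.0716, -0.0121, 0.0728, 0.0039, 0.0132, 0.0128] [60.  9. 88.] max x 109.0 min z 67.0
[0.1038, -0.0135, 0.1172, 0.0047, 0.0193, 0.0172] [50.  6. 79.] max x 99.0 min z 59.0
[0.1416, -0.0136, 0.1692, 0.0053, 0.0259, 0.0215] [40.  4. 68.] max x 87.0 min z 51.0
[0.1849, -0.0123, 0.2276, 0.0057, 0.0331, 0.026] [28.  2. 57.] max x 74.0 min z 41.0
[0.2339, -0.0096, 0.2916, 0.0059, 0.0407, 0.0304] [15.  1. 45.] max x 60.0 min z 31.0
[0.2889, -0.0054, 0.3604, 0.006, 0.0489, 0.0349] [-0.  0. 32.] max x 44.0 min z 21.0
```

Emit:
arm_command(rows=[[[0.024,-0.005,0.012,0.0016,0.0034,0.0042,-1],[0.045,-0.009,0.037,0.0029,0.0079,0.0085,-1],[0.072,-0.012,0.073,0.0039,0.0132,0.0128,-1],[0.104,-0.0135,0.117,0.0047,0.0193,0.0172,-1],[0.142,-0.0136,0.169,0.0053,0.0259,0.0215,-1],[0.185,-0.012,0.228,0.0057,0.0331,0.026,-1],[0.234,-0.01,0.292,0.0059,0.0407,0.0304,-1],[0.289,-0.005,0.36,0.006,0.0489,0.0349,-1],[0.289,-0.005,0.36,0.006,0.0489,0.0349,-1],[0.289,-0.005,0.36,0.006,0.0489,0.0349,-1]]])

```text
t: 10.33
eef_pos: [365.6, 33.8, 296.2]
tcp_rot: [-3.137, 0.525, 2.992]
ft_force: [0.2, 0.9, -0.9]
opening: 0.671
grip_force: 30.0
```

```bash
python3 - <<'E'
from kin import *
s=state(); print(s['joints'].round(3))
b=bedR(); T=b.inv()
plan(RC+b.apply([0,0,16]),toolbed())
tip=s["eef_pos"]+190*R.from_euler('xyz',s["tcp_rot"]).apply([0,0,1]); print(T.apply(tip-RC).round(1))
o=[]
for n,off in(("top",14.7),("side",18.6)):
    p,W=cloud(n); L=(W-[475,off,104.2])@b.as_matrix()
    m=(abs(L[...,0])<60)&(abs(L[...,1])<45)&(L[...,2]>38)&(L[...,2]<50)
    q=L[m]; # top face of insert, expected z=tip+13
    print(n,len(q),np.median(q,0).round(1))
    print(" x",np.percentile(q[:,0],[1,99]).round(1)," y",np.percentile(q[:,1],[2,98]).round(1))
    v,u=np.where(m); y,x=int(np.median(v)),int(np.median(u)); np.save(n+"3.npy",W)
    o.append(cv2.resize(p[y-50:y+50,x-33:x+33,::-1],(396,600),interpolation=cv2.INTER_CUBIC)); print(x-33,y-50)
cv2.imwrite("pics/hov2.png",np.hstack(o))
E
```

```text
[-0.079  0.311  2.377  3.656  0.08   1.118]
t 10.33 tip [459.6  18.9 131.8] ft [ 0.2  0.9 -0.9] open 0.671
row [0.0013, 0.0007, 0.1059] [-0.0001, 0.0002, 0.001] mm 15.88302814333956 deg 0.3835454284604563
[ 0.4 -0.2 31.9]
top 595 [12.7 -0.1 44.2]
 x [-24.8  40.9]  y [-30.9  32.3]
265 174
side 371 [11.2  6.9 44.1]
 x [-44.1  41.3]  y [-34.4  36.9]
256 119
```

View pics/hov2.png

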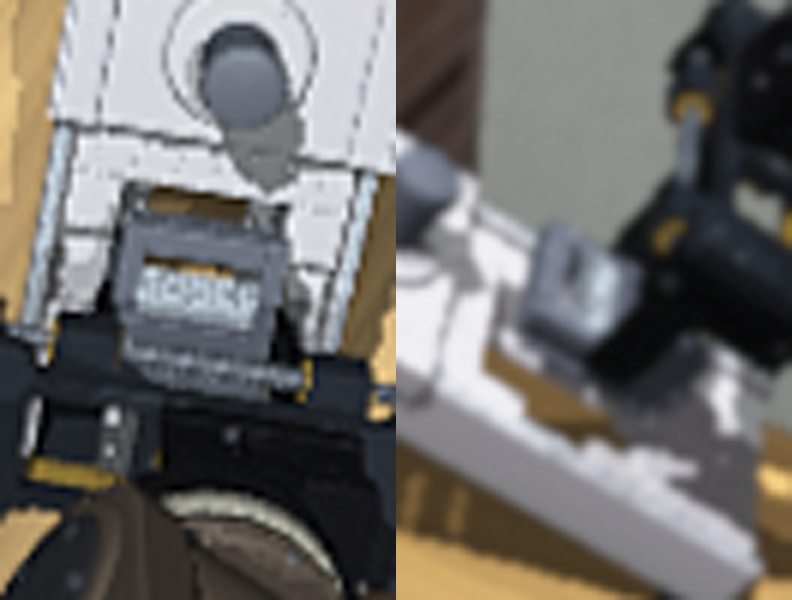

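The insert hangs parallel over the recess, at crop (205,290) in the top view. It is about 1 mm too far up-slope and 0.7 mm to the left, so I'll correct that while descending.

Emit:
arm_command(rows=[[[0.01,-0.004,0.05,0,0,0.001,-1],[0.01,-0.004,0.1,0,0,0.001,-1],[0.01,-0.004,0.12,0,0,0.001,-1],[0.01,-0.004,0.14,0,0,0.001,-1],[0.01,-0.004,0.14,0,0,0.001,-1],[0.01,-0.004,0.14,0,0,0.001,-1]]])

```text
t: 10.93
eef_pos: [374.3, 31.8, 278.0]
tcp_rot: [-3.141, 0.526, 2.984]
ft_force: [-0.9, -0.3, -0.7]
opening: 0.672
grip_force: 30.0
```

Emit:
arm_command(rows=[[[0,0,0.01,0,0,0,-1],[0,0,0.02,0,0,0,-1],[0,0,0.03,0,0,0,-1],[0,0,0.04,0,0,0,-1],[0,0,0.04,0,0,0,-1]]])

```text
t: 11.35
eef_pos: [377.5, 31.2, 272.4]
tcp_rot: [-3.141, 0.526, 2.984]
ft_force: [0.2, 0.3, -1.2]
opening: 0.669
grip_force: 30.0
```

```bash
cat >> h.py <<'E'
def st():
    s=state(); b=bedR(); c=R.from_euler('xyz',s["tcp_rot"]); tip=s["eef_pos"]+190*c.apply([0,0,1])
    print("t",round(s["t"],2),"tip bed",b.inv().apply(tip-RC).round(1),"F bed",b.inv().apply(s["ft_force"]).round(1),"M tool",c.inv().apply(s["moment"]).round(2),"rot",np.degrees((toolbed().inv()*c).as_rotvec()).round(2),"open mm",round(95*s["opening"],1),s["joints"].round(2))
E
python3 -c "
from h import *
st()"
```

```text
t 11.35 tip bed [-0.9 -1.   5.1] F bed [-0.5  0.4 -1.1] M tool [-0.02  0.32 -0.03] rot [ 0.05 -0.11  0.03] open mm 63.5 [-0.08  0.38  2.38  3.4   0.15  1.38]
```

Its underside is now 6 mm inside the mouth with no contact force. I'll go on down to the catches.

Emit:
arm_command(rows=[[[0,0,0.01,0,0,0,-1],[0,0,0.02,0,0,0,-1],[0,0,0.03,0,0,0,-1],[0,0,0.038,0,0,0,-1],[0,0,0.038,0,0,0,-1]]])

```text
t: 11.77
eef_pos: [380.2, 30.8, 267.5]
tcp_rot: [-3.141, 0.526, 2.984]
ft_force: [-0.1, 1.0, 1.5]
opening: 0.671
grip_force: 30.0
```

```bash
python3 -c "
from h import *
st()"
```

```text
t 11.77 tip bed [-0.9 -0.9 -0.5] F bed [0.5 1.  1.4] M tool [-0.31  0.37  0.02] rot [ 0.04 -0.12  0.03] open mm 63.7 [-0.08  0.4   2.38  3.37  0.16  1.4 ]
```

Contact is just starting. I'll push 7 mm further in small steps with the insert still gripped, since the scoops leave room for the fingers.

Emit:
arm_command(rows=[[[0,0,0.01,0,0,0,-1],[0,0,0.02,0,0,0,-1],[0,0,0.03,0,0,0,-1],[0,0,0.04,0,0,0,-1],[0,0,0.046,0,0,0,-1],[0,0,0.046,0,0,0,-1]]])

```text
t: 12.27
eef_pos: [383.9, 30.2, 261.4]
tcp_rot: [-3.141, 0.525, 2.984]
ft_force: [2.3, 0.3, -5.2]
opening: 0.673
grip_force: 30.0
```

```bash
python3 -c "
from h import *
st()"
```

```text
t 12.27 tip bed [-0.8 -1.  -7.7] F bed [-0.7  0.6 -5.6] M tool [-0.21  0.33  0.02] rot [ 0.05 -0.1   0.03] open mm 63.9 [-0.09  0.42  2.37  3.35  0.18  1.43]
```

Emit:
arm_command(rows=[[[0,0,0,0,0,0,0.58],[0,0,0,0,0,0,0.58],[0,0,0,0,0,0,0.58],[0,0,-0.06,0,0,0,0.58],[0,0,-0.14,0,0,0,0.58],[0.05,0,-0.22,0,0,0,0],[0.05,0,-0.22,0,0,0,-1],[0.05,0,-0.22,0,0,0,-1],[0.05,0,-0.22,0,0,0,-1],[0.05,0,-0.22,0,0,0,-1]]])

```text
t: 13.1
eef_pos: [361.4, 33.8, 286.2]
tcp_rot: [-3.141, 0.526, 2.984]
ft_force: [-0.6, -0.0, -0.4]
opening: 0.496
grip_force: 0.0
```

```bash
python3 - <<'E'
from h import *
st(); b=bedR()
for n,off in(("top",14.7),("side",18.6)):
    p,W=cloud(n); L=(W-[475,off,104.2])@b.as_matrix()
    for nm,m in(("up end",(L[...,0]>30)&(L[...,0]<39)&(abs(L[...,1])<28)),("lo",(L[...,0]>-38)&(L[...,0]<-5)&(abs(L[...,1])<28))):
        m&=(abs(L[...,2])<25); print(n,nm,m.sum(),np.percentile(L[m][:,2],[10,50,90]).round(1) if m.sum() else 0)
    v,u=np.where((abs(L[...,0])<45)&(abs(L[...,1])<40)&(abs(L[...,2])<20)); y,x=int(np.median(v)),int(np.median(u))
    cv2.imwrite(f"pics/in_{n}.png",cv2.resize(p[y-40:y+40,x-50:x+50,::-1],None,fx=6,fy=6,interpolation=cv2.INTER_CUBIC))
E
```

```text
t 13.1 tip bed [-8.  -1.  25.2] F bed [-0.7 -0.1 -0. ] M tool [-0.03  0.25 -0.02] rot [ 0.05 -0.12  0.04] open mm 47.1 [-0.08  0.33  2.4   3.47  0.12  1.31]
top up end 96 [-7.7 -0.9  1.4]
top lo 221 [-1.6  0.5  2. ]
side up end 52 [-7.1 -0.7  0.8]
side lo 126 [-1.6 -0.2  1.2]
```

View pics/in_top.png

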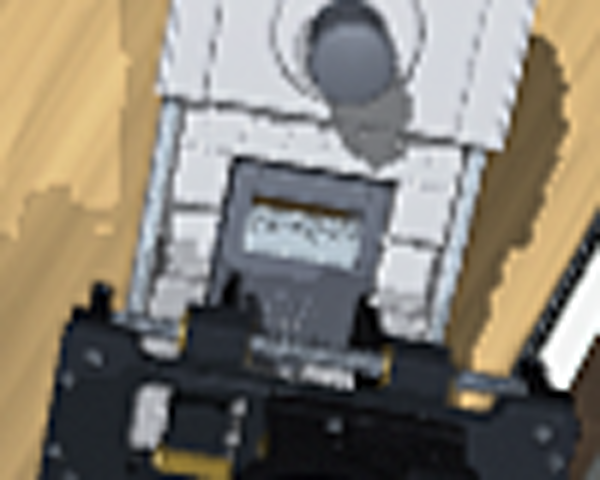

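The insert is flush: its surface heights are within about 1 mm of the bed and the gap is even round it. I'll press once with closed fingers to make sure.

Emit:
arm_command(rows=[[[0,0,0,0,0,0,-1],[0,0,0.05,0,0,0,-1],[0,0,0.09,0,0,0,-1],[0,0,0.12,0,0,0,-1],[0,0,0.14,0,0,0,-1],[0,0,0.155,0,0,0,-1],[0,0,0.16,0,0,0,-1]]])

```text
t: 13.78
eef_pos: [372.8, 31.9, 265.4]
tcp_rot: [-3.141, 0.525, 2.984]
ft_force: [-0.5, -0.3, -0.0]
opening: 0.004
grip_force: 0.0
```

Emit:
arm_command(rows=[[[0,0,0.005,0,0,0,-1],[0,0,0.01,0,0,0,-1],[0,0,0.01,0,0,0,-1]]])

```text
t: 14.03
eef_pos: [373.4, 31.9, 264.4]
tcp_rot: [-3.141, 0.526, 2.984]
ft_force: [-0.5, 0.8, 0.9]
opening: 0.003
grip_force: 0.5
```

```bash
python3 -c "
from h import *
st()"
```

```text
t 14.03 tip bed [-8.3 -0.9  0.3] F bed [-0.1  0.8  1.1] M tool [-0.03  0.3  -0.01] rot [ 0.04 -0.13  0.03] open mm 0.3 [-0.08  0.4   2.39  3.35  0.18  1.43]
```

Emit:
arm_command(rows=[[[0,0,0.005,0,0,0,-1],[0,0,0.01,0,0,0,-1],[0,0,0.012,0,0,0,-1],[0,0,0.012,0,0,0,-1]]])

```text
t: 14.37
eef_pos: [373.4, 31.9, 263.8]
tcp_rot: [-3.141, 0.528, 2.984]
ft_force: [-15.3, 1.0, 26.5]
opening: 0.003
grip_force: 15.4
```

```bash
python3 -c "
from h import *
st()"
```

```text
t 14.37 tip bed [-8.3 -0.9 -0.3] F bed [ 0.  -1.4 30.6] M tool [0.19 0.13 0.02] rot [ 0.04 -0.23  0.03] open mm 0.3 [-0.08  0.4   2.39  3.35  0.19  1.44]
```

The insert holds firm at bed level under 30 N, so it is seated. Next is the guard. I'll work out a grip on the knob with extra tilt so the wrist stays in its current configuration.

```bash
cat >> kin.py <<'E'
def grot(d): return toolbed()*R.from_euler('y',-np.radians(d))   # extra lean d
def gtip(kx,h,d):   # tip in bed frame for grasp point at (kx,-.5,h)
    b=bedR(); return RC+b.apply([kx,-.5,h])+19*grot(d).apply([0,0,1])
E
python3 - <<'E'
from kin import *
P=np.load("P.npy"); b=bedR()
print(b.inv().apply(grot(20).apply([0,0,1])))
for d in(15,20,25):
    for kx,h in((104.5,42),(104.5,90),(50,42),(-3,42),(-3,90)):
        best=[z for z in ik(gtip(kx,h,d),grot(d),P) if z[0]<1e-3]; best=[z for z in best if z[1][3]>2.2 and z[1][5]>0][:1]
        print(d,kx,h,[(round(c,4),x.round(2).tolist()) for c,x in best])
p=gtip(70,115,20)-190*grot(20).apply([0,0,1]); print(rel(p,grot(20)).tolist())
E
```

```text
[ 3.42020143e-01  9.23298761e-17 -9.39692621e-01]
15 104.5 42 [(np.float64(0.0), [-0.09, 0.34, 2.28, 3.32, 0.27, 1.44])]
15 104.5 90 [(np.float64(0.0), [-0.08, 0.22, 2.28, 3.48, 0.15, 1.28])]
15 50 42 [(np.float64(0.0), [-0.08, 0.37, 2.41, 3.27, 0.42, 1.5])]
15 -3 42 [(np.float64(0.0), [-0.07, 0.43, 2.54, 3.25, 0.61, 1.54])]
15 -3 90 [(np.float64(0.0), [-0.06, 0.27, 2.54, 3.3, 0.46, 1.5])]
20 104.5 42 [(np.float64(0.0), [-0.09, 0.37, 2.33, 3.27, 0.42, 1.5])]
20 104.5 90 [(np.float64(0.0), [-0.08, 0.24, 2.33, 3.34, 0.3, 1.43])]
20 50 42 [(np.float64(0.0), [-0.08, 0.41, 2.46, 3.25, 0.6, 1.53])]
20 -3 42 [(np.float64(0.0), [-0.06, 0.49, 2.59, 3.24, 0.81, 1.56])]
20 -3 90 [(np.float64(0.0), [-0.05, 0.32, 2.6, 3.28, 0.65, 1.53])]
25 104.5 42 [(np.float64(0.0), [-0.08, 0.4, 2.37, 3.25, 0.59, 1.52])]
25 104.5 90 [(np.float64(0.0), [-0.08, 0.27, 2.38, 3.28, 0.47, 1.49])]
25 50 42 [(np.float64(0.0), [-0.07, 0.46, 2.5, 3.24, 0.78, 1.55])]
25 -3 42 [(np.float64(0.0), [-0.06, 0.57, 2.64, 3.24, 1.03, 1.58])]
25 -3 90 [(np.float64(0.0), [-0.05, 0.39, 2.65, 3.26, 0.86, 1.56])]
[-0.1398, 0.0018, -0.5724, -0.0001, -0.0549, -0.0001]
```

```bash
python3 - <<'E'
from kin import *
P=np.load("P.npy"); b=bedR(); T=b.inv()
q0=np.array(state()["joints"])
def sol(kx,h,d): return [z[1] for z in ik(gtip(kx,h,d),grot(d),P) if z[0]<1e-3 and z[1][3]>2.2 and z[1][5]>0][0]
qa=sol(20,105,20); qb=sol(104.5,95,15); print(qa.round(2),qb.round(2))
for A,B,n in((q0,qa,5),(qa,qb,5)):
    for k in range(1,n+1):
        p,r=fk(A+(B-A)*k/n,P); t=p+190*r.apply([0,0,1])
        print(rel(p,r).tolist(),T.apply(t-RC).round(0))
E
```

```text
[-0.06  0.24  2.53  3.3   0.51  1.5 ] [-0.08  0.21  2.28  3.52  0.14  1.25]
[0.0326, 0.001, -0.1045, 0.0005, -0.0109, -0.0001] [-0. -1. 16.]
[0.0675, 0.0018, -0.2058, 0.0007, -0.0219, -0.0002] [ 7. -2. 32.]
[0.106, 0.0022, -0.3067, 0.0007, -0.0329, -0.0002] [15. -1. 50.]
[0.148, 0.0022, -0.4072, 0.0004, -0.0439, -0.0002] [21. -1. 68.]
[0.1938, 0.0016, -0.5071, -0.0001, -0.0549, -0.0001] [26. -0. 87.]
[0.0651, -0.0017, -0.4817, 0.002, -0.052, -0.0001] [43. -3. 82.]
[-0.0653, -0.0035, -0.465, 0.0031, -0.0491, -0.0] [59. -5. 79.]
[-0.1972, -0.0034, -0.457, 0.003, -0.0462, 0.0001] [75. -5. 77.]
[-0.3302, -0.0016, -0.4578, 0.002, -0.0435, 0.0001] [92. -4. 76.]
[-0.4642, 0.002, -0.4677, -0.0001, -0.041, -0.0001] [109.  -1.  77.]
```

Emit:
arm_command(rows=[[[0.033,0.001,-0.104,0,-0.011,0,-1],[0.068,0.002,-0.206,0,-0.022,0,-1],[0.106,0.002,-0.307,0,-0.033,0,0.4],[0.148,0.002,-0.407,0,-0.044,0,0.4],[0.194,0.002,-0.507,0,-0.055,0,0.4],[0.065,0,-0.482,0.001,-0.052,0,0.4],[-0.065,0,-0.465,0.001,-0.049,0,0.4],[-0.197,0,-0.457,0.001,-0.046,0,0.4],[-0.33,0,-0.458,0.001,-0.0435,0,0.4],[-0.464,0.002,-0.468,0,-0.041,0,0.4]]])

```text
t: 15.2
eef_pos: [399.7, 28.1, 359.1]
tcp_rot: [3.141, 0.783, 2.984]
ft_force: [-0.4, -1.1, -0.5]
opening: 0.509
grip_force: 0.0
```

```bash
python3 - <<'E'
from kin import *
st(); b=bedR()
plan(gtip(104.5,42,15),grot(15))
p,W=cloud("top"); L=(W-[475,14.7,104.2])@b.as_matrix()
k=L[(abs(L[...,2]-55)<3)&(abs(L[...,1])<25)&(L[...,0]>70)&(L[...,0]<135)]; print(len(k),k.mean(0))
m=(abs(L[...,0])<25)&(abs(L[...,1])<28)&(abs(L[...,2])<20); print("insert z",m.sum(),np.percentile(L[m][:,2],[10,50,90]))
E
```

```text
t 15.2 tip bed [110.3  -0.5  75.4] F bed [-0.5 -1.2 -0.3] M tool [0.02 0.46 0.02] rot [ 1.000e-02 -1.485e+01  2.000e-02] open mm 48.4 [-0.08  0.21  2.28  3.52  0.14  1.25]
t 15.2 tip [532.    7.1 224.4] ft [-0.4 -1.1 -0.5] open 0.509
row [0.0972, -0.0003, 0.3317] [-0.0, -0.0004, -0.0] mm 51.85350849205112 deg 0.1559332935766926
125 [103.50278913   0.18292613  54.07158992]
insert z 13 [-0.62570777  0.38295016  1.27772463]
```

Emit:
arm_command(rows=[[[0.09,0,0.02,0,0,0,0.4],[0.097,0,0.03,0,0,0,0.4],[0.097,0,0.05,0,0,0,0.4],[0.1,0,0.15,0,0,0,0.4],[0.1,0,0.25,0,0,0,0.4],[0.1,0,0.33,0,0,0,0.4],[0.1,0,0.33,0,0,0,0.4]]])

```text
t: 15.83
eef_pos: [424.1, 24.1, 311.6]
tcp_rot: [-3.141, 0.782, 2.984]
ft_force: [-0.0, 0.1, -0.4]
opening: 0.704
grip_force: 0.0
```

Emit:
arm_command(rows=[[[0,0,0,0,0,0,-1],[0,0,0,0,0,0,-1],[0,0,0,0,0,0,-1],[0,0,0,0,0,0,-1],[0,0,0,0,0,0,-1],[0,0,0,0,0,0,-1],[0,0,0,0,0,0,-1],[0,0,0,0,0,0,-1]]])

```text
t: 16.5
eef_pos: [422.9, 24.4, 313.1]
tcp_rot: [-3.141, 0.784, 2.985]
ft_force: [-3.0, 4.2, 5.9]
opening: 0.341
grip_force: 30.0
```

```bash
python3 - <<'E'
from kin import *
st()
plan(gtip(0,42,15),grot(15))
s=state(); r=R.from_euler('xyz',s["tcp_rot"]); b=bedR(); print("down-slope 150mm in tool",r.inv().apply(b.apply([-1,0,0])).round(4))
E
```

```text
t 16.5 tip bed [107.9  -0.5  23.8] F bed [-0.2  3.7  7. ] M tool [-0.57  0.2   0.02] rot [  0.03 -14.92  -0.  ] open mm 32.4 [-0.09  0.34  2.28  3.32  0.27  1.44]
t 16.5 tip [555.4   3.3 178.6] ft [-3.   4.2  5.9] open 0.341
row [0.6652, -0.0008, -0.1757] [-0.0001, -0.0002, 0.0] mm 103.19944442987205 deg 0.08444777349796843
down-slope 150mm in tool [ 9.663e-01 -1.000e-04 -2.575e-01]
```

Emit:
arm_command(rows=[[[0.05,0,-0.0133,0,0,0,-1],[0.12,0,-0.032,0,0,0,-1],[0.2,0,-0.0533,0,0,0,-1],[0.28,0,-0.0746,0,0,0,-1],[0.36,0,-0.0959,0,0,0,-1],[0.44,0,-0.1172,0,0,0,-1],[0.52,0,-0.1386,0,0,0,-1],[0.6,0,-0.16,0,0,0,-1],[0.66,0,-0.176,0,0,0,-1],[0.66,0,-0.176,0,0,0,-1]]])

```text
t: 17.33
eef_pos: [334.1, 38.4, 261.2]
tcp_rot: [-3.141, 0.782, 2.984]
ft_force: [-9.6, 1.8, 10.3]
opening: 0.338
grip_force: 30.0
```

```bash
python3 -c "
from h import *
st()"
```

```text
t 17.33 tip bed [ 3.6 -0.7 23.7] F bed [-3.3  0.3 13.8] M tool [0.02 0.23 0.  ] rot [  0.05 -14.79   0.02] open mm 32.1 [-0.07  0.43  2.54  3.26  0.6   1.54]
```

Emit:
arm_command(rows=[[[0,0,0,0,0,0,0.4],[0,0,0,0,0,0,0.4],[0,0,0,0,0,0,0.4],[0,0,0,0,0,0,0.4],[0,0,-0.1,0,0,0,0.4],[0,0,-0.25,0,0,0,0.4],[0,0,-0.45,0,0,0,0.4],[0,0,-0.65,0,0,0,0.4],[0,0,-0.65,0,0,0,0.4],[0,0,-0.65,0,0,0,0.4]]])

```text
t: 18.17
eef_pos: [266.9, 49.2, 331.9]
tcp_rot: [3.141, 0.788, 2.984]
ft_force: [0.7, -0.1, 0.7]
opening: 0.7
grip_force: 0.0
```

```bash
python3 - <<'E'
from h import *
st(); b=bedR()
for n,off in(("top",14.7),("side",18.6)):
    p,W=cloud(n); L=(W-[475,off,104.2])@b.as_matrix()
    pl=L[(L[...,2]>7)&(L[...,2]<13)&(abs(L[...,1])<60)&(abs(L[...,0])<90)]
    print(n,"plate x",np.percentile(pl[:,0],[1,3,50,97,99]).round(1))
    if n=="top": cv2.imwrite("pics/end.png",cv2.resize(p[130:280,220:370,::-1],(600,600),interpolation=cv2.INTER_CUBIC))
E
```

```text
t 18.17 tip bed [-18.8  -0.4 119.3] F bed [ 1.  -0.   0.2] M tool [-0.05  0.43  0.06] rot [ 1.000e-02 -1.515e+01  3.000e-02] open mm 66.5 [-0.04  0.12  2.58  3.39  0.35  1.42]
top plate x [-52.  -37.6   5.9  37.7  71.9]
side plate x [-76.8 -45.1  11.8  37.8  69.9]
```

View pics/end.png

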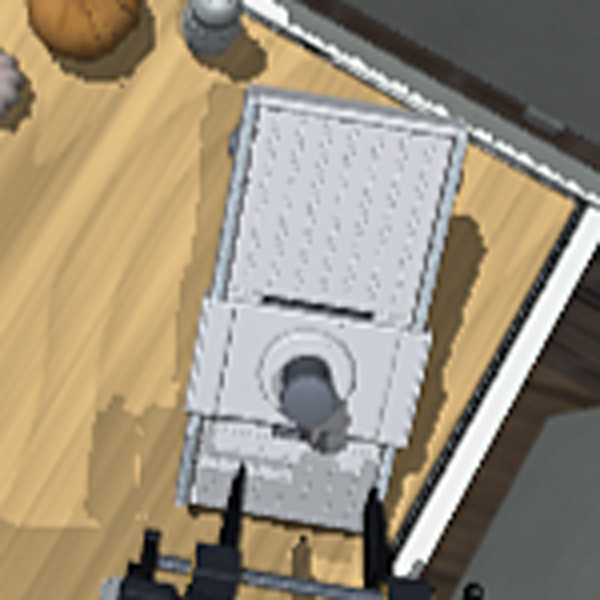

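The guard is fully down over the insert: its plate sits at (310,370), spanning x = ±38 mm about the recess. The gripper is clear and the onion, garlic and shaker haven't moved.

```bash
python3 -c "
from cell import *
print(job_done())"
```

```text
the job is handed in; nothing more can be done
None
```

The insert is snapped in flush with its tab towards the low end, the guard is fully down over it, and the job was handed in at about 18 s with the gripper clear; the judge returned no verdict.

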